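# Wind the clamping fixture shut with its loose crank

### The job

Clamp the steel block in the clamping fixture: fit the loose crank fully down on the square shaft end and wind it clockwise, keeping it on the shaft all the way, until the block is nipped firmly between the two jaws. Stop as soon as you feel it go tight and do not force it; then let go, leaving the crank on the shaft and the other things on the bench where they stand.

Things in the scene. Friction and masses are not known exactly. Their poses are not given: they have to be found in the camera images.
- crank: Loose steel crank, 0.3 to 0.5 kg, standing on its 32 mm square hub. Origin: centre of the hub's underside, where a 15.6 mm square socket, 22 mm deep, opens downward. z up, x along the arm to the red grip. Sides of hub, socket and boss lie along x and y. To lift it: 24x24 mm boss, z = 28 to 60 mm. Arm z = 22 to 28 mm; round counterweight at x = -34 mm, to z = 36 mm.
- grip_mid (a point): Middle of the crank's red grip: upright cylinder, 24 mm diameter, reaching 19 mm above and below this point; it turns freely about its own axis, so it can be held while it goes round. It stands 1 mm above the arm, at x = 60, z = 48 mm of the crank (60 mm from the hub axis).
- fixture: Blue and grey clamping fixture, fixed to the bench. Origin: bench level under the shaft axis; z up, y from the shaft along the slideway to the jaws. Base 100 mm wide (x), from y = -50 to 215 mm, 12 mm thick. Drive box 70x70 mm round the shaft, collar top at z = 49 mm. Jaws and block are at most 57 mm high; the fitted crank's arm passes over them at 74 mm.
- spindle (a joint): Angle of the square shaft (rad), growing clockwise seen from above. A turn moves the jaw 16 mm towards the fixed jaw; 2 to 3 turns are needed. It is stiff: about 0.2 N m (3.3 N at the grip) to run it; it stays where it is left. Once the block is tight each extra 1 N at the grip clamps 24 N harder; 5 to 9 N in all is firm, 13 N too much.
- shaft_tip (a point): Centre of the top face of the upright 14 mm square shaft end, 74 mm above the bench; z up, x and y along the sides of the square (it turns with the shaft). It stands 25 mm above the collar; its top 4 mm taper to 10 mm square as a lead-in; 0.8 mm play in the crank's socket on each side.
- shaft_seat (a point): Point on the shaft axis 22 mm below its top: the crank's origin lies here when it is fully down (the socket's end then rests on the shaft's top).
- jaw: Moving jaw driven by the shaft, 80 mm wide, 34 mm high. Origin: middle of the lower edge of its steel face; y is the direction in which it closes (the fixture's y).
- block: Machined steel block, 40x60x30 mm, 0.55 kg, loose on the slideway. The far, fixed jaw (80 mm wide, bolted at y = 141 to 153 mm of the fixture, place not measured) stands 2 to 12 mm behind it; the moving jaw pushes it there, then it goes tight. Origin: centre of its underside, 22 mm above the bench; z up, x (the 40 mm) roughly along the direction of clamping.
- glue_small: Bystander: small white glue bottle with blue cap, upright, 33 mm diameter, 88 mm high; origin at the centre of its underside.
- grey_tape: Bystander: roll of grey tape lying flat, 90x93x49 mm; origin at the centre of its underside.
- cream_box: Bystander: cream and green carton, 62x80x57 mm; origin at the centre of its underside.
Things that resemble listed ones, but are neither listed nor needed, are in the scene too. Leave any pink look-alike of the crank alone.

How it is judged:
By the outcome, as a careful person would: the job done as asked, in the order asked, and still so for the second after the job is handed in, with the robot touching nothing.
It also fails if it takes over 72 s, if anything falls off the work surface, if the arm or the gripper's body presses on something with over 40 N, if the wrist force passes 120 N, or if a joint passes its speed limit or range.

### The arm

A 6-joint arm with a two-finger parallel gripper is mounted at the origin on the work surface; the furniture and walls round the work are solid. World frame = base frame: x ahead of the robot, y to its left, z up, the work surface at z = 0. Lengths are in m, angles in rad, forces in N, time in s.
With the tool pointing down it reaches from about 0.425 to 0.95 m from the base axis. Payload 3.5 kg.
Tool frame: the origin (TCP) lies between the finger pads; the fingertips stand 22 mm ahead of it and the grasp point (between the pads) lies 3 mm ahead of it (ctrl.nose_length is the z of the fingertips in the tool frame, in m); z points along the fingers, y is the line along which they close (so a half turn about z gives the same grasp; the last joint's range is limited). The gripper opens to 85 mm and grips with 20 to 120 N. Pads are 22 mm wide; open, the fingers measure 114 mm over their backs; the gripper's body (76 mm by 85 mm) begins 54 mm behind the grasp point. The pads swing forward as they close: fully open they stand 13 mm farther back than shut.
Start: joints at [-1.337, 0.286, 1.577, -0, 1.279, -0.15], TCP at [0.253, -0.626, 0.253] pointing down, gripper open.
Joint ranges: [-2.77, 2.77], [-0.9, 2.22], [0.21, 2.48], [-1.53, 4.67], [0.24, 2.81], [-2.84, 2.84]. Speed limits (rad/s): [2.79, 2.79, 3.14, 3.14, 3.14, 3.14].

### API

Orientations are given as a unit quaternion [x, y, z, w].
In Python, from plant import ctrl gives the robot as it stands. The module is installed in compiled form; this text tells all that it offers.
- The arm moves only by the tool send_rows, never from a script. Its argument "rows" is text: rows parted by semicolons, each of 7 numbers parted by spaces: the turn, a rotation vector about the tool's x, y, z in degrees, then the shift along the tool's x, y, z in mm, then the opening, from -1 (shut) to 1 (fully open). A call has 1 to 8 rows; each row is the pose to reach, as a shift and turn from the pose commanded when the call began, along the tool's axes at that moment; what a row does not reach only later rows make up. A row lasts 1/8 s, in which the tool goes at most 62.5 mm and 10.7 degrees, less where a joint would pass 70% of its speed; a pose out of reach is approached as far as the arm can. A call with a gripper value outside its range is refused whole. The fingers move at their own pace and stop on an object; "grip_force" is the grip in N (left out, the last holds). Time passes only in rows, so rows that repeat a pose let the fingers close. It gives the time, the measured TCP pose, the force, the opening and the grip force at its end, in the units of the state.
- ctrl.get_state(): the state, without advancing time (a new reading comes with each control period).
- ctrl.read_camera(name): name is "scene" or "top" or "wrist"; returns a dict with "color" (420x560x3 uint8, red, green, blue), "fx", "fy", "cx", "cy" (pixels), "extrinsics" (4x4, takes a point from world to camera coordinates). Camera axes: x right, y down, z forward; pixel columns grow to the right and rows downward; lengths in m; the calibration is good to about 2 mm. The wrist camera is an equidistant fisheye: a pixel r from the principal point sees the ray r / f radians off the axis. A picture is of the moment at which its call begins. There is no depth.
- ctrl.sign_off(): hands the job in; it is judged then, once.
Trained networks look in a picture, given as the dict that the camera call returned (one of the last four; its "shot" number tells which), for a name from the list of things; names that differ only in an ending like _2 or _b are one class to them, and where a whole thing is asked for, a point or a joint stands for the part that bears it (a point fixed in the world has none). Each returns a list of dicts, best first, with "p" (0 to 1); they miss things now and then, are a little off and sometimes report something else, mostly with a low value. They report only what shows in the picture. A call takes as long as a camera call. They do not tell look-alikes from the thing itself.
- ctrl.look_for(picture, target): "position" ([x, y, z] in m, in the coordinates of the camera as it stood for that picture, good to about 4 mm: the middle of the surface that is visible of it).
The state is a dict: "time": time; "qpos": joint angles; "dq": joint speeds; "joint_efforts": joint torques, N m; "eef_pos": TCP position; "tcp_rot": TCP orientation; "contact_force": force on the tool from outside, world axes, zero at the start; "wrist_torque": the same for the moment, N m; "opening": opening from 0.0 (shut) to 1.0 (fully open); "finger_force": force on a finger pad.
Only numpy, scipy, OpenCV 4.12 (cv2) and the standard library are available. Lean on these libraries where they do the work, as an engineer would, in place of code of your own. Each camera call takes 0.05 s, during which the arm holds its last target. There are 200 camera calls.

## Working session

There is one attempt and no reset: what is moved stays moved. The work goes in short steps, Python scripts to look and compute and a tool call to move; the robot and the scene stay as the last step left them, time stands still between calls to the robot, and variables do not carry over. Pictures are saved under pics/ and viewed, at most 10 in all, crops included, and the job is handed in when it is done.

Besides the shell and the picture viewer there is one more tool, called after ">>>" as name(argument=value, ...), one argument or row to a line, values as JSON. send_rows: Moves the arm, as the interface text tells. Its arguments: {"type":"object","properties":{"rows":{"type":"string"},"grip_force":{"type":"number"}},"required":["rows"]}

```bash
mkdir -p pics
cat > h.py <<'E'
import numpy as np, cv2
from plant import ctrl
from scipy.spatial.transform import Rotation as R
def shot(n,f=None):
    p=ctrl.read_camera(n)
    if f: cv2.imwrite('pics/'+f,p['color'][:,:,::-1])
    return p
def w(p,c):
    E=np.array(p['extrinsics']); return E[:3,:3].T@(np.array(c)-E[:3,3])
def pix(p,X):
    E=np.array(p['extrinsics']); c=E[:3,:3]@X+E[:3,3]; return np.round([p['fx']*c[0]/c[2]+p['cx'],p['fy']*c[1]/c[2]+p['cy']])
def ray(p,u,v,z):
    E=np.array(p['extrinsics']); o=-E[:3,:3].T@E[:3,3]; d=E[:3,:3].T@np.array([(u-p['cx'])/p['fx'],(v-p['cy'])/p['fy'],1]); return o+d*(z-o[2])/d[2]
E
python3 - <<'E'
from h import *
for n in ['scene','top']:
    p=shot(n,n+'1.png')
    print(n,np.round(np.array(p['extrinsics']),3).tolist(),p['fx'])
    for t in ['crank','grip_mid','fixture','shaft_tip','jaw','block','glue_small','grey_tape','cream_box']:
        for d in ctrl.look_for(p,t)[:3]:
            X=w(p,d['position']); print(t,round(d['p'],2),np.round(X,3),pix(p,X))
E
```

```text
scene [[0.622, 0.783, 0.006, -0.356], [0.418, -0.325, -0.848, -0.162], [-0.663, 0.53, -0.529, 1.36], [0.0, 0.0, 0.0, 1.0]] 391.69355381948395
crank 0.96 [ 0.501 -0.253  0.041] [168. 259.]
crank 0.65 [ 0.626 -0.184  0.042] [224. 275.]
crank 0.64 [0.344 0.048 0.038] [241. 194.]
grip_mid 0.97 [ 0.624 -0.189  0.037] [222. 277.]
grip_mid 0.75 [ 0.501 -0.252  0.041] [168. 259.]
fixture 0.97 [ 0.555 -0.005  0.021] [271. 238.]
shaft_tip 0.59 [ 0.527 -0.031  0.069] [255. 220.]
jaw 0.84 [0.548 0.014 0.054] [275. 223.]
block 0.59 [0.564 0.07  0.049] [296. 220.]
glue_small 0.87 [ 0.804 -0.186  0.043] [276. 326.]
grey_tape 0.9 [ 0.774 -0.044  0.035] [321. 287.]
grey_tape 0.55 [ 0.524 -0.03   0.065] [255. 221.]
cream_box 0.69 [0.342 0.275 0.045] [299. 171.]
cream_box 0.32 [ 0.524 -0.032  0.065] [254. 221.]
top [[-0.018, -1.0, -0.004, 0.011], [-0.998, 0.018, -0.06, 0.556], [0.06, 0.003, -0.998, 1.371], [0.0, 0.0, 0.0, 1.0]] 421.39547999670884
crank 0.82 [0.34  0.053 0.037] [264. 281.]
crank 0.74 [ 0.371 -0.123  0.037] [319. 271.]
crank 0.65 [ 0.618 -0.174  0.04 ] [332. 194.]
grip_mid 0.87 [ 0.487 -0.242  0.037] [354. 234.]
grip_mid 0.81 [ 0.371 -0.122  0.037] [318. 271.]
grip_mid 0.73 [ 0.615 -0.178  0.036] [334. 195.]
fixture 0.74 [0.533 0.029 0.022] [271. 221.]
jaw 0.52 [0.529 0.027 0.057] [271. 222.]
block 0.54 [0.549 0.074 0.054] [256. 216.]
glue_small 0.61 [ 0.787 -0.178  0.043] [333. 142.]
grey_tape 0.64 [ 0.774 -0.041  0.047] [291. 147.]
cream_box 0.63 [0.329 0.291 0.059] [189. 287.]
cream_box 0.4 [ 0.788 -0.179  0.043] [333. 142.]
```

View pics/scene1.png

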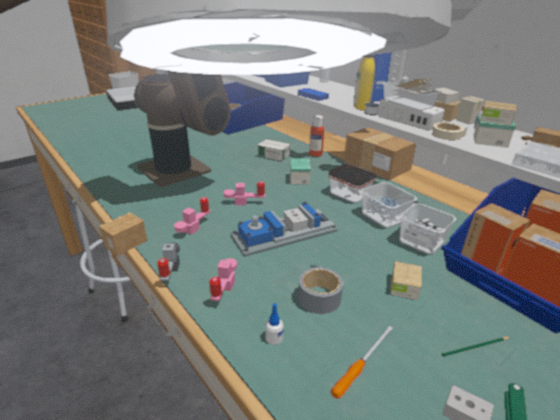

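View pics/top1.png

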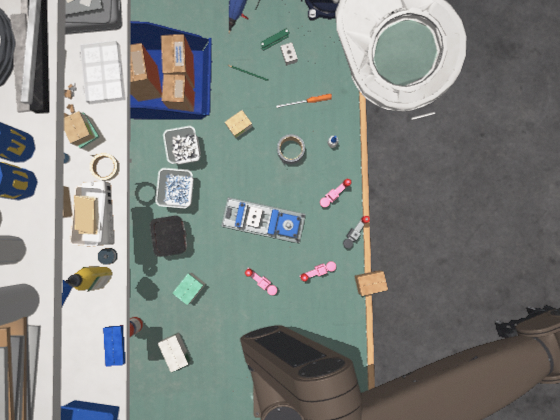

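The scene shows four crank-like things: pink ones at (240,193), (191,220) and (226,272), and a grey steel one with a red grip at (168,257), which is at (356,232) in the top view. I choose the grey one. The fixture is at (284,228), with its shaft at the (255,222) end. Next I check with close crops.

Run:
```python
from h import *
s=cv2.imread('pics/scene1.png');t=cv2.imread('pics/top1.png')
a=cv2.resize(t[205:255,215:375],(800,250),interpolation=cv2.INTER_CUBIC)
b=cv2.resize(s[195:285,145:345],(778,350),interpolation=cv2.INTER_CUBIC);b=cv2.copyMakeBorder(b,0,0,0,22,0)
cv2.imwrite('pics/crop1.png',np.vstack([a,b]))
```

```text
(no output)
```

View pics/crop1.png

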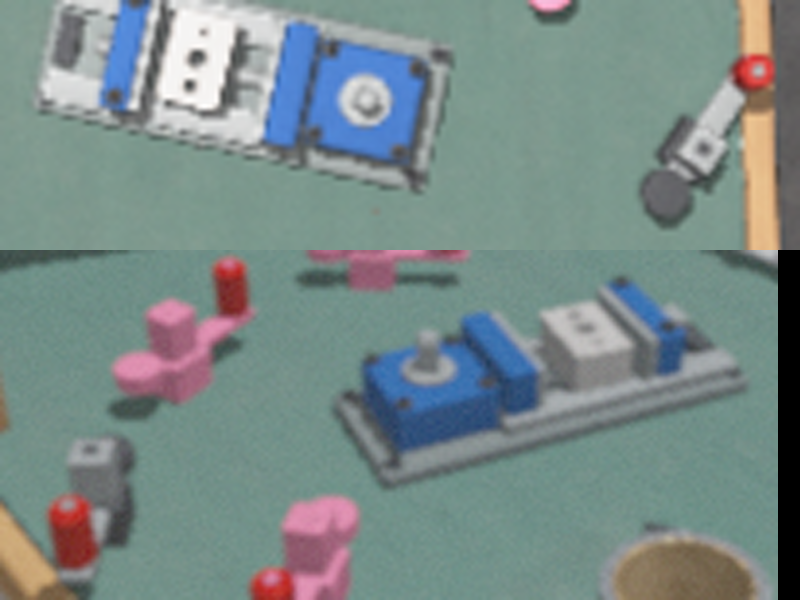

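The steel crank is confirmed by its grey hub, round counterweight and red grip. In the top view its boss is at about (355.6,235) and its grip top at (366.6,219). The shaft tip is at about (288.8,225).

Run:
```python
from h import *
p=shot('top')
b=ray(p,355.6,235,.06);g=ray(p,366.6,219,.067);s=ray(p,288.8,225,.074);print(b,g,s,np.degrees(np.arctan2(*(g-b)[[1,0]])),np.linalg.norm((g-b)[:2]))
p=shot('wrist','w0.png');st=ctrl.get_state()
T=R.from_quat(st['tcp_rot']);print(st['eef_pos'],np.round(T.as_matrix(),3).tolist(),ctrl.nose_length,st['contact_force'],st['opening'])
E=np.array(p['extrinsics']);o=-E[:3,:3].T@E[:3,3];print('cam in tool',T.inv().apply(o-st['eef_pos']),(T.inv().as_matrix()@E[:3,:3].T).round(3).tolist(),p['fx'],p['cx'],p['cy'])
t=st['eef_pos'];print('shift', T.inv().apply(np.r_[b[:2],.20]-t)*1000)
```

```text
[ 0.48317221 -0.24128095  0.06      ] [ 0.53311973 -0.27633298  0.067     ] [ 0.51835978 -0.02932885  0.074     ] -35.060297993991156 0.061019672831484996
[ 0.25274892 -0.62587291  0.25330424] [[0.927, 0.374, -0.0], [0.374, -0.927, 0.0], [0.0, -0.0, -1.0]] 0.022 [0.5881634  0.6513723  0.36419386] 1.0023247155114654
cam in tool [ 0.07255564  0.00018128 -0.12069432] [[-0.0, -0.959, -0.284], [1.0, -0.0, 0.001], [-0.001, -0.284, 0.959]] 325.19226210127806 277.6375201510996 208.24949805904
shift [ 357.66584327 -270.33358665   53.31134065]
```

>>> send_rows(
  rows="0 0 10 50 -40 0 1;0 0 20 100 -80 10 1;0 0 30 150 -120 20 1;0 0 40 200 -160 30 1;0 0 50 260 -200 40 1;0 0 57 310 -240 53 1;0 0 57 358 -270 53 1;0 0 57 358 -270 53 1",
)

```text
time: 2.1
eef_pos: [0.4848, -0.2386, 0.2001]
tcp_rot: [0.954, -0.299, -0.0, -0.0]
contact_force: [0.4, -0.4, -0.0]
opening: 0.993
finger_force: 0.0
```

```bash
cat >> h.py <<'E'
def wpix(p,X):
    E=np.array(p['extrinsics']); X=np.atleast_2d(X); c=X@E[:3,:3].T+E[:3,3]
    r=np.hypot(c[:,0],c[:,1]); th=np.arctan2(r,c[:,2]); return np.c_[p['fx']*th*c[:,0]/r+p['cx'],p['fy']*th*c[:,1]/r+p['cy']]
def wray(p,u,v,z):
    E=np.array(p['extrinsics']); d=np.array([u-p['cx'],v-p['cy']]); r=np.hypot(*d); th=r/p['fx']
    c=np.r_[d/max(r,1e-9)*np.sin(th),np.cos(th)]; o=-E[:3,:3].T@E[:3,3]; d=E[:3,:3].T@c; return o+d*(z-o[2])/d[2]
E
python3 - <<'E'
from h import *
p=shot('wrist');st=ctrl.get_state();print(st['time'],st['eef_pos'],R.from_quat(st['tcp_rot']).as_matrix()[:,0],st['qpos'])
for t in ['crank','grip_mid']:
    for d in ctrl.look_for(p,t)[:2]:
        X=w(p,d['position']);print(t,d['p'],X,wpix(p,X))
np.save('w1.npy',p,allow_pickle=True)
im=p['color'][:,:,::-1];cv2.imwrite('pics/w1.png',cv2.resize(im[60:360,130:430],(600,600),interpolation=cv2.INTER_CUBIC))
E
```

```text
2.15 [ 0.48505614 -0.23860723  0.20024268] [ 8.21188737e-01 -5.70656684e-01 -8.72236394e-05] [-6.45331884e-01  4.12213895e-02  1.95566682e+00  1.06409113e-03
  1.14482881e+00  1.53233005e+00]
crank 0.91 [ 0.61695762 -0.18388927  0.03597148] [[145.77088388 114.63843623]]
crank 0.86 [ 0.3800882  -0.1437014   0.03727006] [[260.60015802 323.86016969]]
grip_mid 0.92 [0.37438567 0.09498349 0.04573198] [[125.4286676  396.45466218]]
grip_mid 0.78 [ 0.49504171 -0.24568537  0.03198487] [[277.63752015 181.4323187 ]]
```

View pics/w1.png

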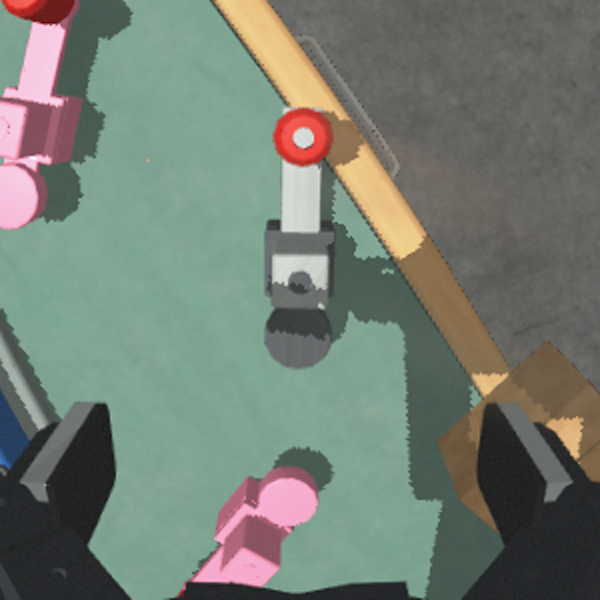

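The wrist crop shows the steel crank upright and aligned, with boss top centre at (300,281) and grip top at (303,137).

Run:
```python
from h import *
p=np.load('w1.npy',allow_pickle=True).item();st=ctrl.get_state()
b=wray(p,130+300.5/2,60+280.5/2,.06);g=wray(p,130+303/2,60+137/2,.067)
c=[wray(p,130+x/2,60+y/2,.06) for x,y in[(272,254),(329,254),(329,307),(272,307)]]
print(b,g,np.linalg.norm((g-b)[:2]),np.degrees(np.arctan2(*(g-b)[[1,0]])),[np.linalg.norm(c[i]-c[i-1]) for i in range(4)])
T=R.from_quat(st['tcp_rot']);t=st['eef_pos'];print(T.inv().apply(np.r_[b[:2],.047]-t)*1000,np.degrees(np.arctan2(*T.as_matrix()[[1,0],0])))
```

```text
[ 0.48548967 -0.24171138  0.06      ] [ 0.5338668  -0.27630622  0.067     ] 0.059473946686673856 -35.568834400312774 [np.float64(0.022823598275689038), np.float64(0.023432533382919254), np.float64(0.022834185714466368), np.float64(0.023970102394636237)]
[  1.3882566   -1.03095576 153.5552565 ] -34.93313490098459
```

>>> send_rows(
  rows="0 0 0.6 1.5 -1 50 1;0 0 0.6 1.5 -1 100 1;0 0 0.6 1.5 -1 135 1;0 0 0.6 1.5 -1 148 1;0 0 0.6 1.5 -1 148 1;0 0 0.6 1.5 -1 148 -1;0 0 0.6 1.5 -1 148 -1;0 0 0.6 1.5 -1 148 -1",
  grip_force=60,
)

```text
time: 3.25
eef_pos: [0.486, -0.2419, 0.0534]
tcp_rot: [0.952, -0.306, 0.001, 0.0]
contact_force: [-0.2, -0.9, -0.7]
opening: 0.373
finger_force: 0.0
```

>>> send_rows(
  rows="0 0 0 0 0 0 -1;0 0 0 0 0 0 -1;0 0 0 0 0 -30 -1;0 0 0 0 0 -80 -1;0 0 0 0 0 -118 -1;0 0 0 0 0 -118 -1",
)

```text
time: 4.0
eef_pos: [0.4867, -0.2424, 0.1725]
tcp_rot: [0.952, -0.306, 0.003, 0.001]
contact_force: [-0.6, 0.1, -4.4]
opening: 0.264
finger_force: 60.0
```

Run:
```python
from h import *
s=[0.518,-0.029]
p=shot('wrist','w2.png');st=ctrl.get_state();print(st)
T=R.from_quat(st['tcp_rot']);print(T.inv().apply(np.r_[s,.17]-st['eef_pos'])*1000)
```

```text
{'time': 4.05, 'qpos': array([-6.48779537e-01,  7.98480840e-02,  1.97532943e+00, -7.52406584e-05,
        1.08612776e+00,  1.54343434e+00]), 'dq': array([-0.00126103,  0.04004968,  0.05210164, -0.00012244,  0.00921753,
        0.0004661 ]), 'joint_efforts': array([ 2.40182457e-02, -3.40890384e+01, -3.06390631e+01,  3.03174573e-03,
       -3.87412962e-02, -6.69366113e-05]), 'eef_pos': array([ 0.48522331, -0.24132626,  0.16976747]), 'tcp_rot': array([ 9.52122460e-01, -3.05716861e-01,  1.24512741e-04,  7.90621554e-05]), 'contact_force': array([-0.54531908,  0.71803952, -4.90673534]), 'wrist_torque': array([-0.00403101,  0.02178747,  0.0264339 ]), 'finger_force': 59.97487127780914, 'opening': 0.267531487482657}
[ -96.95784856 -191.71829663   -0.27447094]
```

View pics/w2.png

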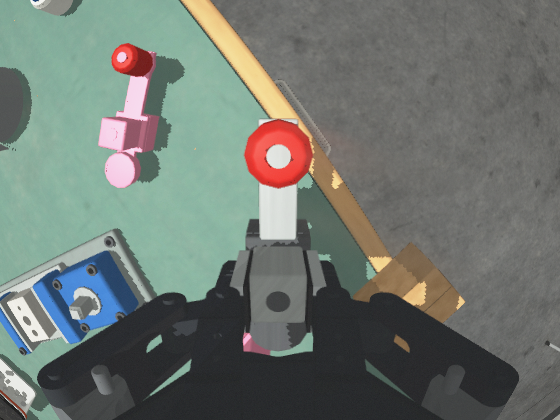

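The crank is held straight, with its grip at (279,155). The shaft shows at (80,305), partly from the side. I move closer, keeping the shaft to the left of the held crank.

>>> send_rows(
  rows="0 0 0 -20 -15 0 -1;0 0 0 -60 -50 0 -1;0 0 0 -95 -85 0 -1;0 0 0 -117 -102 0 -1;0 0 0 -117 -102 0 -1;0 0 0 -117 -102 0 -1",
)

```text
time: 4.8
eef_pos: [0.4487, -0.0903, 0.1682]
tcp_rot: [0.952, -0.306, -0.002, -0.0]
contact_force: [-0.0, -0.3, -3.7]
opening: 0.269
finger_force: 60.0
```

Run:
```python
from h import *
p=shot('wrist');np.save('w3.npy',p,allow_pickle=True);st=ctrl.get_state();print(st['eef_pos'],st['tcp_rot'])
X=np.array([.518,-.029,.074]);q=wpix(p,X)[0];print(q)
for d in ctrl.look_for(p,'shaft_tip')[:2]: Y=w(p,d['position']);print(d['p'],Y,wpix(p,Y))
x,y=(int(np.clip(q[0]-50,0,460)),int(np.clip(q[1]-50,0,320)));print(x,y)
a=cv2.resize(p['color'][y:y+100,x:x+100,::-1],(600,600),interpolation=cv2.INTER_CUBIC)
cv2.imwrite('pics/w3.png',a)
```

```text
[ 0.44912382 -0.09072035  0.16874769] [ 9.52025010e-01 -3.06017449e-01 -1.30449744e-03 -1.22779964e-05]
[151.35194402 192.37467167]
0.8 [ 0.52005252 -0.02640452  0.07156248] [[148.4142706  191.40629673]]
101 142
```

View pics/w3.png

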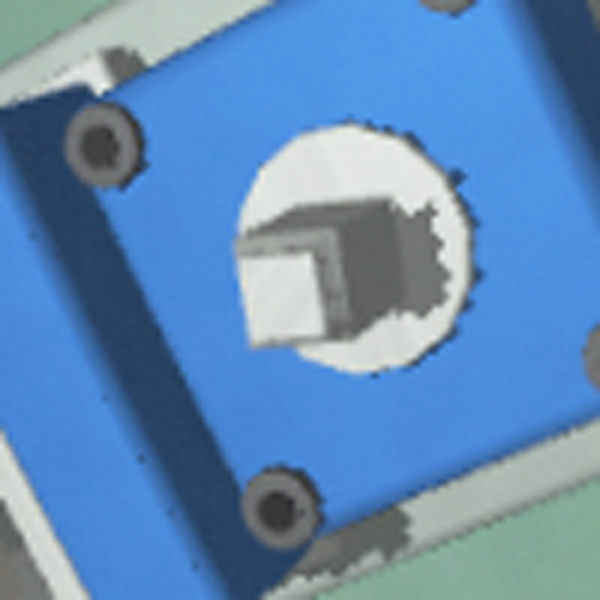

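The crop shows the shaft's 10 mm top face with corners (240,255), (318,248), (327,338) and (250,345). The collar circle is centred at about (355,250).

Run:
```python
from h import *
p=np.load('w3.npy',allow_pickle=True).item();st=ctrl.get_state()
f=lambda x,y,z:wray(p,101+x/6,142+y/6,z)
C=np.array([f(*c,.074) for c in[(240,253),(318,248),(327,338),(250,345)]])
m=C.mean(0);print('tip',m,'collar',f(355,250,.049))
for i in range(4):
    d=C[(i+1)%4]-C[i];print(np.hypot(*d[:2]),np.degrees(np.arctan2(d[1],d[0])))
# crank pose refinement from grip
print('screws',f(105,146,.047),f(281,507,.047))
T=R.from_quat(st['tcp_rot']);print('yaw',np.degrees(np.arctan2(*T.as_matrix()[[1,0],0])),T.inv().apply(np.r_[m[:2],.145]-st['eef_pos'])*1000)
```

```text
tip [ 0.52002963 -0.02748881  0.074     ] collar [ 0.51994387 -0.0277588   0.049     ]
0.01037272048523947 -123.39920251232955
0.011006070190001842 144.78659848506487
0.010401675865794659 58.74442387534012
0.011395635876261231 -35.26040242961971
screws [ 0.55364589 -0.00620468  0.047     ] [0.49937837 0.00655691 0.047     ]
yaw -35.66286303343474 [ 20.40223041 -92.77396336  24.12656232]
```

Run:
```python
from h import *
p=np.load('w3.npy',allow_pickle=True).item();st=ctrl.get_state();T=R.from_quat(st['tcp_rot']);t=st['eef_pos']
for n,(u,v,dz) in dict(hole=(278,301,.008),boss_far_edge=(278,247,.008),grip=(278.5,156,.015)).items():
    print(n,T.inv().apply(wray(p,u,v,t[2]+dz)-t)*1000)
hsv=cv2.cvtColor(p['color'],cv2.COLOR_RGB2HSV);m=((hsv[:,:,1]>180)&((hsv[:,:,0]<8)|(hsv[:,:,0]>172))).astype(np.uint8)[90:220,200:360]
ys,xs=np.nonzero(m);print('red',xs.mean()+200,ys.mean()+90,xs.min()+200,xs.max()+200)
cv2.imwrite('pics/w3b.png',cv2.resize(p['color'][200:360,200:360,::-1],(600,600),interpolation=cv2.INTER_CUBIC))
```

```text
hole [-0.28872451  0.02711339 -7.99950017]
boss_far_edge [ 2.36499834e+01 -5.58267360e-03 -8.04074275e+00]
grip [ 58.38230155   0.10411521 -15.10050062]
red 277.91173664122135 155.36736641221376 245 309
```

View pics/w3b.png

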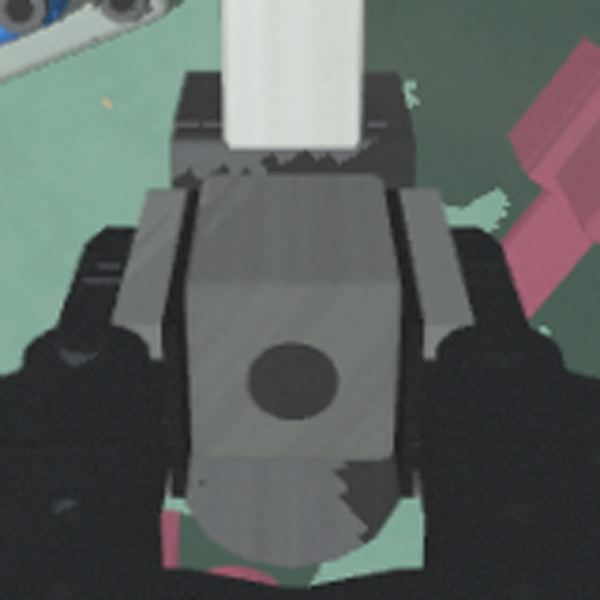

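The held crank sits square between the fingers, with its boss hole at (292,381). It is about 1 mm towards tool −x. Now I align it over the shaft.

>>> send_rows(
  rows="0 0 -1 7 -25 0 -1;0 0 -2 15 -65 5 -1;0 0 -2 21 -93 15 -1;0 0 -2 21 -93 24 -1;0 0 -2 21 -93 24 -1;0 0 -2 21 -93 24 -1",
)

```text
time: 5.65
eef_pos: [0.5206, -0.0279, 0.1462]
tcp_rot: [0.957, -0.29, -0.0, 0.0]
contact_force: [0.6, -0.2, -4.7]
opening: 0.273
finger_force: 60.3
```

>>> send_rows(
  rows="0 0 0 0 0 10 -1;0 0 0 0 0 20 -1;0 0 0 0 0 23 -1;0 0 0 0 0 26 -1;0 0 0 0 0 26 -1",
)

```text
time: 6.28
eef_pos: [0.5209, -0.027, 0.1201]
tcp_rot: [0.957, -0.289, -0.0, 0.0]
contact_force: [0.2, 0.3, -4.5]
opening: 0.271
finger_force: 60.4
```

>>> send_rows(
  rows="0 0 0 0 0 4 -1;0 0 0 0 0 8 -1;0 0 0 0 0 12 -1;0 0 0 0 0 14 -1;0 0 0 0 0 14 -1",
)

```text
time: 6.9
eef_pos: [0.5208, -0.0271, 0.1061]
tcp_rot: [0.957, -0.289, -0.0, -0.0]
contact_force: [-0.3, -0.0, -3.9]
opening: 0.27
finger_force: 60.4
```

>>> send_rows(
  rows="0 0 0 0 0 1 -1;0 0 0 0 0 2 -1;0 0 0 0 0 3 -1;0 0 0 0 0 3 -1",
)

```text
time: 7.4
eef_pos: [0.5212, -0.0271, 0.1052]
tcp_rot: [0.957, -0.289, -0.0, 0.0]
contact_force: [-4.8, 1.2, 6.6]
opening: 0.273
finger_force: 61.9
```

The crank is fully down, with contact at TCP z 0.105 (expected 0.104). I release it and slide along the arm to the grip.

>>> send_rows(
  rows="0 0 0 0 0 -2 1;0 0 0 0 0 -2 1;0 0 0 0 0 -2 1;0 0 0 0 0 -2 1;0 0 0 0 0 -6 1;0 0 0 20 0 -6 1;0 0 0 59 0 -6 1;0 0 0 59 0 -6 1",
)

```text
time: 8.4
eef_pos: [0.5721, -0.0611, 0.1102]
tcp_rot: [0.957, -0.29, 0.001, 0.0]
contact_force: [0.3, -0.2, -0.4]
opening: 1.002
finger_force: 0.0
```

Run:
```python
from h import *
s=shot('scene');p=shot('wrist');st=ctrl.get_state();print(st['time'],st['eef_pos'],st['contact_force'],st['wrist_torque'],st['opening'],st['qpos'])
T=R.from_quat(st['tcp_rot'])
for d in ctrl.look_for(p,'grip_mid')[:3]: print(d['p'],w(p,d['position']))
hsv=cv2.cvtColor(p['color'],cv2.COLOR_RGB2HSV);m=((hsv[:,:,1]>150)&((hsv[:,:,0]<8)|(hsv[:,:,0]>172))).astype(np.uint8)
n,_,S,C=cv2.connectedComponentsWithStats(m)
for i in range(1,n):
    if S[i,4]>60: print(S[i],C[i],T.inv().apply(wray(p,*C[i],.117)-st['eef_pos'])*1000)
q=pix(s,np.array([.52,-.027,.08])).astype(int);a=cv2.resize(s['color'][q[1]-45:q[1]+45,q[0]-45:q[0]+45,::-1],(400,400),interpolation=cv2.INTER_CUBIC)
b=cv2.resize(p['color'][140:420,140:420,::-1],(400,400))
cv2.imwrite('pics/w4.png',np.hstack([a,b]))
```

```text
8.5 [ 0.56975077 -0.05967539  0.10912227] [ 0.86183309 -0.11892472 -0.51072038] [ 0.06128119 -0.00018896  0.0402753 ] 0.9977559320169846 [-2.81470869e-01  2.27204093e-01  1.93328788e+00  1.69416345e-04
  9.82140933e-01  1.87620694e+00]
0.81 [ 0.57447945 -0.05916748  0.09835734]
0.68 [ 0.36405938 -0.08345519  0.03058277]
[400   0  38  11 277] [416.96389892   3.8267148 ] [118.74148365  51.47544294  -7.99137744]
[ 249  246   57   78 3170] [277.25236593 283.65899054] [ 8.9855054 -0.0833724 -7.887043 ]
[410 385  28  30 390] [423.28717949 398.42307692] [-72.40042702  82.69850797  -7.78807604]
```

View pics/w4.png

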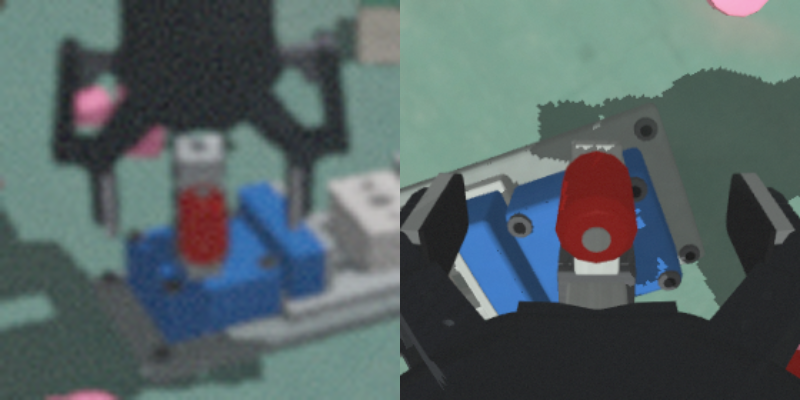

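The crank is seated with its hub on the collar. The grip is centred between the open fingers, at (596,210) in the right half. I close on it and start winding.

>>> send_rows(
  rows="0 0 0 0 0 0 -1;0 0 0 0 0 0 -1;0 0 0 0 0 0 -1;0 0 0 0 0 0 -1;0 0 0 0 0 0 -1",
  grip_force=40,
)

```text
time: 9.18
eef_pos: [0.57, -0.0597, 0.1094]
tcp_rot: [0.957, -0.289, -0.0, -0.0]
contact_force: [-0.6, 0.1, 0.9]
opening: 0.266
finger_force: 39.1
```

>>> send_rows(
  rows="0 0 0 -0.2 5.2 0 -1;0 0 0 -2 15.5 0 -1;0 0 0 -5.6 25.4 0 -1;0 0 0 -10.9 34.4 0 -1;0 0 0 -17.6 42.4 0 -1;0 0 0 -25.6 49.1 0 -1;0 0 0 -30 52 0 -1;0 0 0 -30 52 0 -1",
)

```text
time: 10.18
eef_pos: [0.5156, -0.0863, 0.1091]
tcp_rot: [0.957, -0.289, -0.0, 0.0]
contact_force: [3.3, 3.3, -2.2]
opening: 0.261
finger_force: 39.3
```

>>> send_rows(
  rows="0 0 0 -14.5 6 0 -1;0 0 0 -30 8 0 -1;0 0 0 -45.5 6 0 -1;0 0 0 -60 0 0 -1;0 0 0 -72.4 -9.5 0 -1;0 0 0 -82 -22 0 -1;0 0 0 -88 -36.4 0 -1;0 0 0 -90 -52 0 -1",
)

```text
time: 11.18
eef_pos: [0.4694, 0.005, 0.1084]
tcp_rot: [0.958, -0.288, -0.0, 0.003]
contact_force: [4.4, -5.7, -9.3]
opening: 0.266
finger_force: 39.9
```

>>> send_rows(
  rows="0 0 0 2 -15.5 0 -1;0 0 0 8 -30 0 -1;0 0 0 17.6 -42.4 0 -1;0 0 0 30 -52 0 -1;0 0 0 44.5 -58 0 -1;0 0 0 60 -60 0 -1;0 0 0 75.5 -58 0 -1;0 0 0 90 -52 0 -1",
)

```text
time: 12.18
eef_pos: [0.5741, -0.0, 0.1089]
tcp_rot: [0.957, -0.289, -0.001, -0.0]
contact_force: [-5.7, 0.9, -4.6]
opening: 0.268
finger_force: 40.2
```

>>> send_rows(
  rows="0 0 0 12.4 9.5 1 -1;0 0 0 22 22 2 -1;0 0 0 28 36.4 2.5 -1;0 0 0 30 52 2.5 -1;0 0 0 28 67.5 2.5 -1;0 0 0 22 82 2.5 -1;0 0 0 12.4 94.4 2.5 -1;0 0 0 0 104 2.5 -1",
)

```text
time: 13.18
eef_pos: [0.5194, -0.0867, 0.109]
tcp_rot: [0.957, -0.29, 0.005, -0.002]
contact_force: [4.1, 7.2, -4.8]
opening: 0.266
finger_force: 40.4
```

>>> send_rows(
  rows="0 0 0 -14.5 6 0 -1;0 0 0 -30 8 0 -1;0 0 0 -45.5 6 0 -1;0 0 0 -60 0 0 -1;0 0 0 -72.4 -9.5 0 -1;0 0 0 -82 -22 0 -1;0 0 0 -88 -36.4 0 -1;0 0 0 -90 -52 0 -1",
)

```text
time: 14.18
eef_pos: [0.4705, 0.0078, 0.1069]
tcp_rot: [0.957, -0.289, 0.0, 0.0]
contact_force: [1.7, -4.9, -0.9]
opening: 0.269
finger_force: 40.8
```

Run:
```python
from h import *
s=shot('scene');p=shot('wrist');t=shot('top');st=ctrl.get_state();print(st['time'],st['eef_pos'],st['contact_force'])
for n,q in (('s',s),('w',p),('t',t)):
  for k in ('jaw','block'):
    for d in ctrl.look_for(q,k)[:1]: print(n,k,d['p'],w(q,d['position']))
np.save('w5.npy',[s,p,t],allow_pickle=True)
q=pix(s,np.array([.54,.06,.06])).astype(int);a=cv2.resize(s['color'][q[1]-40:q[1]+40,q[0]-50:q[0]+50,::-1],(400,320),interpolation=cv2.INTER_CUBIC)
b=cv2.resize(p['color'][:,:,::-1],(400,300))
q=pix(t,np.array([.54,.06,.06])).astype(int);c=cv2.resize(t['color'][q[1]-25:q[1]+25,q[0]-40:q[0]+40,::-1],(400,250),interpolation=cv2.INTER_CUBIC)
cv2.imwrite('pics/w5.png',np.hstack([np.vstack([a,c]),cv2.copyMakeBorder(b,0,270,0,0,0)]))
```

```text
14.325 [0.47065831 0.00791186 0.10675852] [-0.28114441 -1.23796481  1.02108235]
s jaw 0.97 [0.54838627 0.04087252 0.05244079]
s block 0.71 [0.56915677 0.07596276 0.05287828]
w jaw 0.86 [0.53539331 0.03929165 0.05453126]
w block 0.65 [0.55019229 0.07844568 0.04847472]
t block 0.46 [0.54990792 0.07648332 0.05572843]
```

View pics/w5.png

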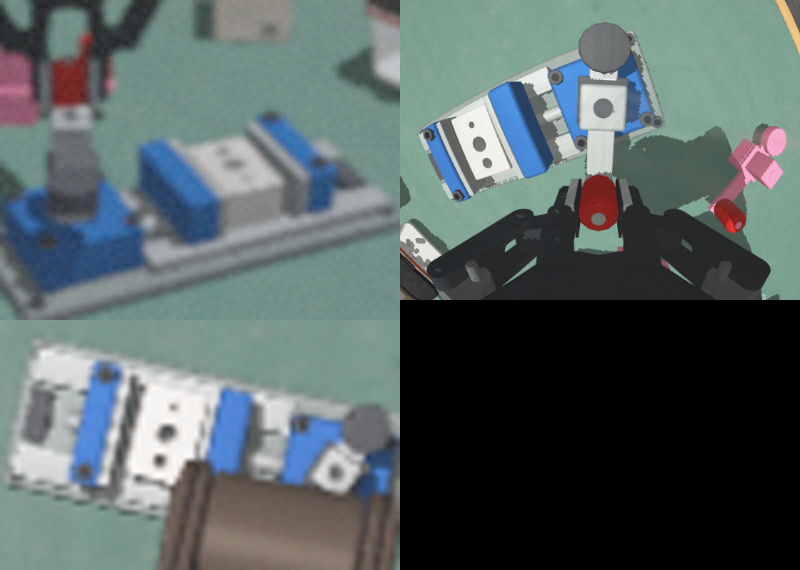

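The moving jaw is now close to the block: the jaw is at (520,130) and the block at (475,145) in the right half. A gap remains to the fixed jaw. I wind to just short of 2 turns, then release and look from above.

>>> send_rows(
  rows="0 0 0 2 -15.5 0 -1;0 0 0 8 -30 0 -1;0 0 0 17.6 -42.4 0 -1;0 0 0 30 -52 0 -1;0 0 0 44.5 -58 0 -1;0 0 0 60 -60 0 -1;0 0 0 75.5 -58 0 -1;0 0 0 90 -52 0 -1",
)

```text
time: 15.62
eef_pos: [0.5747, 0.0003, 0.1071]
tcp_rot: [0.957, -0.289, -0.001, -0.001]
contact_force: [-4.8, 1.7, 5.0]
opening: 0.266
finger_force: 41.6
```

>>> send_rows(
  rows="0 0 0 12.4 9.5 0 -1;0 0 0 22 22 0 -1;0 0 0 22 22 0 -1;0 0 0 22 22 0 -1;0 0 0 22 22 0 1;0 0 0 22 22 0 1;0 0 0 22 22 0 1;0 0 0 22 22 0 1",
)

```text
time: 16.62
eef_pos: [0.5799, -0.0302, 0.1066]
tcp_rot: [0.957, -0.289, -0.0, 0.0]
contact_force: [0.0, -0.4, -0.2]
opening: 0.996
finger_force: 0.0
```

Run:
```python
from h import *
st=ctrl.get_state();T=R.from_quat(st['tcp_rot']);t=st['eef_pos'];print(st['time'],t,st['contact_force'],st['opening'])
y=np.array([np.cos(np.radians(76.8)),np.sin(np.radians(76.8)),0]);g=np.array([.5204,-.0272,0])+y*.135
# want camera above gap at z .25 ; camera = tcp + T*(.0726,0,-.1207)
tgt=np.r_[g[:2],.26]; sh=T.inv().apply(tgt-t)*1000; print('tcp-over-gap shift z .16:',T.inv().apply(np.r_[g[:2],.16]-t)*1000)
```

```text
16.625 [ 0.57992114 -0.030241    0.10658311] [ 0.02005036 -0.39892208 -0.24596359] 0.9963569774684834
tcp-over-gap shift z .16: [-98.31658187 -96.12300175 -53.42484276]
```

>>> send_rows(
  rows="0 0 0 0 0 -25 1;0 0 0 0 0 -55 1;0 0 0 -40 -45 -55 1;0 0 0 -80 -90 -55 1;0 0 0 -107 -119 -40 1;0 0 0 -107 -119 -10 1;0 0 0 -107 -119 5 1;0 0 0 -107 -119 5 1",
)

```text
time: 17.62
eef_pos: [0.5559, 0.1276, 0.1004]
tcp_rot: [0.957, -0.289, -0.001, 0.001]
contact_force: [0.5, 0.3, 0.3]
opening: 0.999
finger_force: 0.0
```

Run:
```python
from h import *
p=shot('wrist');np.save('w6.npy',p,allow_pickle=True);st=ctrl.get_state();print(st['eef_pos'],st['contact_force'])
# rectified view at z=.054 in fixture frame: x -45..45 ; y 60..160, 5px/mm
a=np.radians(76.8);ey=np.array([np.cos(a),np.sin(a)]);ex=np.array([ey[1],-ey[0]]);o=np.array([.5204,-.0272])
yy,xx=np.meshgrid(np.arange(50,170,.2)/1e3,np.arange(-50,50,.2)/1e3)
P=o+xx[...,None]*ex+yy[...,None]*ey;Q=wpix(p,np.c_[P.reshape(-1,2),np.full(P[...,0].size,.054)]).astype(np.float32)
m=Q.reshape(*xx.shape,2);r=cv2.remap(p['color'],m[...,0].copy(),m[...,1].copy(),cv2.INTER_CUBIC)
cv2.imwrite('pics/w6.png',r[:,:,::-1])
```

```text
[0.55686864 0.12749536 0.10167875] [ 0.49314076  0.49883865 -0.6049431 ]
```

View pics/w6.png

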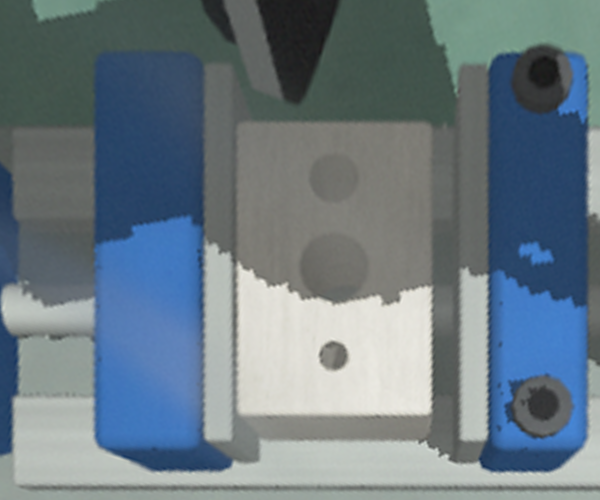

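The view shows the block (x 237–432) near the moving jaw's plate (204 to about 233), with a gap to the fixed plate (432–459). The scale is 5 px/mm. I measure the edges numerically.

Run:
```python
import cv2,numpy as np
r=cv2.imread('pics/w6.png',0).astype(float)
for a,b in ((310,330),(375,405)):
    m=r[a:b].mean(0).astype(int);print(m[196:250].tolist(),m[424:495].tolist())
m=r[150:170].mean(0).astype(int);print(m[196:250].tolist(),m[424:495].tolist())
```

```text
[105, 103, 99, 94, 88, 86, 93, 110, 135, 157, 173, 182, 186, 187, 187, 186, 186, 186, 186, 186, 186, 186, 185, 186, 186, 187, 187, 187, 187, 188, 187, 186, 184, 181, 173, 157, 136, 114, 102, 108, 130, 160, 188, 208, 218, 222, 223, 221, 220, 219, 219, 219, 219, 219] [225, 226, 226, 224, 222, 214, 196, 165, 132, 110, 104, 105, 107, 107, 107, 108, 108, 108, 108, 109, 108, 108, 107, 107, 107, 107, 107, 105, 101, 96, 92, 90, 90, 93, 102, 118, 139, 159, 173, 182, 187, 189, 189, 189, 190, 190, 190, 189, 189, 189, 189, 189, 189, 189, 190, 190, 191, 192, 193, 192, 190, 185, 169, 139, 103, 75, 67, 73, 81, 86, 89]
[119, 117, 114, 112, 108, 105, 109, 123, 142, 160, 173, 178, 181, 181, 181, 181, 181, 181, 181, 181, 181, 181, 181, 181, 181, 181, 182, 182, 183, 183, 183, 182, 180, 177, 172, 160, 145, 131, 126, 132, 149, 169, 187, 199, 206, 209, 210, 210, 209, 210, 211, 211, 212, 212] [225, 226, 225, 224, 221, 216, 199, 165, 124, 94, 85, 86, 89, 89, 90, 90, 89, 89, 90, 90, 90, 90, 91, 91, 90, 90, 90, 90, 89, 88, 87, 86, 87, 91, 103, 122, 143, 162, 175, 183, 189, 191, 191, 190, 190, 191, 191, 191, 191, 191, 191, 191, 192, 192, 193, 193, 193, 194, 194, 193, 190, 184, 168, 137, 99, 72, 65, 71, 80, 85, 89]
[64, 64, 64, 63, 62, 62, 65, 74, 85, 95, 101, 104, 104, 103, 103, 104, 104, 104, 103, 103, 103, 102, 103, 103, 102, 102, 102, 102, 103, 103, 103, 103, 102, 101, 100, 98, 96, 95, 94, 97, 103, 109, 115, 119, 120, 121, 121, 121, 121, 121, 121, 121, 121, 122] [122, 122, 122, 121, 119, 117, 113, 108, 104, 101, 99, 99, 100, 100, 100, 99, 99, 99, 100, 100, 100, 99, 99, 99, 99, 100, 99, 97, 95, 92, 90, 88, 88, 89, 92, 94, 97, 99, 101, 102, 102, 103, 103, 103, 103, 103, 102, 102, 101, 101, 101, 101, 101, 101, 101, 101, 101, 101, 102, 103, 103, 100, 94, 85, 74, 66, 60, 58, 58, 59, 60]
```

Roughly 4.5–5.2 mm of jaw travel remains, about 100–115°. I go back to the grip, wind 80° more and remeasure.

>>> send_rows(
  rows="0 0 0 0 0 -40 1;0 0 0 27 30 -60 1;0 0 0 67 75 -60 1;0 0 0 107 119 -60 1;0 0 0 107 119 -60 1;0 0 0 107 119 -30 1;0 0 0 107 119 -5 1;0 0 0 107 119 -5 1",
)

```text
time: 18.68
eef_pos: [0.5786, -0.0296, 0.1054]
tcp_rot: [0.957, -0.289, -0.002, 0.0]
contact_force: [-0.5, 0.1, 0.5]
opening: 1.001
finger_force: 0.0
```

>>> send_rows(
  rows="0 0 0 0 0 0 -1;0 0 0 0 0 0 -1;0 0 0 0 0 0 -1;0 0 0 0 0 0 -1;0 0 0 0 0 0 -1",
)

```text
time: 19.3
eef_pos: [0.5807, -0.0303, 0.1076]
tcp_rot: [0.957, -0.289, 0.001, -0.0]
contact_force: [0.8, 0.5, 1.9]
opening: 0.263
finger_force: 39.1
```

>>> send_rows(
  rows="0 0 0 4.4 9.5 0 -1;0 0 0 7.1 19.7 0 -1;0 0 0 8 30 0 -1;0 0 0 7.1 40.4 0 -1;0 0 0 4.4 50.5 0 -1;0 0 0 0 60 0 -1;0 0 0 -6 68.6 0 -1;0 0 0 -13.4 76 0 -1",
)

```text
time: 20.3
eef_pos: [0.5265, -0.0869, 0.1073]
tcp_rot: [0.957, -0.289, 0.001, 0.0]
contact_force: [3.1, 0.3, 5.4]
opening: 0.27
finger_force: 39.6
```

>>> send_rows(
  rows="0 0 0 0 0 0 -1;0 0 0 0 0 0 -1;0 0 0 0 0 0 -1",
)

```text
time: 20.68
eef_pos: [0.526, -0.0869, 0.1072]
tcp_rot: [0.957, -0.289, -0.0, 0.001]
contact_force: [0.9, -1.8, 5.5]
opening: 0.268
finger_force: 39.7
```

>>> send_rows(
  rows="0 0 0 0 0 0 0;0 0 0 0 0 0 0;0 0 0 0 0 0 0;0 0 0 0 0 -25 0;0 0 0 0 0 -55 0;0 0 0 -15 -40 -55 1;0 0 0 -40 -90 -55 1;0 0 0 -65 -140 -55 1",
)

```text
time: 21.68
eef_pos: [0.5498, 0.0677, 0.1615]
tcp_rot: [0.957, -0.289, -0.0, 0.0]
contact_force: [-0.2, -0.4, -0.9]
opening: 1.001
finger_force: 0.0
```

>>> send_rows(
  rows="0 0 0 -28.6 -55 10 1;0 0 0 -28.6 -55 30 1;0 0 0 -28.6 -55 55 1;0 0 0 -28.6 -55 60 1;0 0 0 -28.6 -55 60 1;0 0 0 -28.6 -55 60 1",
)

```text
time: 22.42
eef_pos: [0.5575, 0.1275, 0.1029]
tcp_rot: [0.957, -0.289, 0.001, -0.0]
contact_force: [0.7, -0.1, -0.3]
opening: 1.0
finger_force: 0.0
```

```bash
cat > gap.py <<'E'
from h import *
p=shot('wrist');st=ctrl.get_state();print(st['time'],st['eef_pos'],st['contact_force'])
a=np.radians(76.8);ey=np.array([np.cos(a),np.sin(a)]);ex=np.array([ey[1],-ey[0]]);o=np.array([.5204,-.0272])
yy,xx=np.meshgrid(np.arange(50,170,.2)/1e3,np.arange(-50,50,.2)/1e3)
P=o+xx[...,None]*ex+yy[...,None]*ey;Q=wpix(p,np.c_[P.reshape(-1,2),np.full(P[...,0].size,.054)]).astype(np.float32)
m=Q.reshape(*xx.shape,2);r=cv2.remap(p['color'],m[...,0].copy(),m[...,1].copy(),cv2.INTER_CUBIC)
g=cv2.cvtColor(r,cv2.COLOR_RGB2GRAY).astype(float)
for a,b in ((310,330),(375,405),(150,170)): m=g[a:b].mean(0).astype(int);print(m[205:290].tolist(),m[440:495].tolist())
E
python3 gap.py
```

```text
22.475 [0.5576013  0.12758417 0.10303024] [-0.26172016 -0.00729045 -0.07053081]
[111, 111, 110, 109, 107, 106, 105, 103, 102, 100, 97, 92, 86, 82, 85, 96, 114, 136, 155, 171, 180, 186, 187, 188, 188, 188, 187, 187, 187, 186, 186, 186, 186, 186, 187, 188, 188, 188, 188, 188, 188, 185, 180, 170, 156, 138, 123, 118, 128, 148, 173, 195, 210, 219, 222, 222, 222, 221, 220, 219, 219, 219, 219, 219, 220, 220, 220, 220, 220, 220, 220, 220, 220, 220, 220, 221, 222, 222, 222, 222, 221, 221, 221, 221, 222] [223, 224, 225, 226, 226, 224, 220, 210, 190, 159, 126, 106, 99, 96, 93, 92, 92, 95, 103, 119, 139, 158, 173, 182, 187, 189, 189, 189, 189, 189, 189, 189, 190, 189, 189, 189, 190, 190, 190, 190, 191, 191, 192, 191, 189, 183, 168, 140, 105, 79, 69, 73, 81, 87, 91]
[126, 125, 124, 124, 123, 122, 122, 121, 120, 118, 116, 114, 110, 107, 107, 115, 129, 146, 160, 171, 177, 180, 181, 181, 181, 182, 182, 182, 182, 182, 182, 182, 182, 182, 182, 183, 183, 183, 184, 183, 182, 181, 176, 168, 155, 140, 130, 130, 142, 160, 178, 193, 203, 209, 211, 211, 211, 211, 211, 212, 213, 213, 213, 214, 214, 214, 214, 
[... 309 characters left out ...]
184, 168, 138, 102, 74, 66, 72, 81, 86, 90]
[69, 69, 69, 69, 69, 69, 69, 69, 69, 69, 69, 68, 67, 66, 68, 74, 83, 91, 98, 102, 104, 105, 105, 105, 104, 104, 104, 104, 104, 104, 104, 104, 103, 103, 103, 103, 103, 103, 103, 103, 103, 103, 102, 100, 98, 95, 93, 95, 99, 106, 113, 117, 119, 120, 120, 121, 121, 120, 120, 121, 121, 121, 122, 121, 121, 121, 122, 122, 122, 121, 121, 122, 122, 122, 122, 122, 121, 121, 121, 121, 121, 121, 121, 121, 120] [122, 123, 123, 123, 123, 122, 120, 116, 112, 108, 103, 99, 95, 92, 89, 87, 87, 88, 91, 94, 97, 99, 101, 103, 103, 103, 103, 103, 102, 102, 102, 102, 101, 101, 100, 100, 101, 101, 101, 101, 101, 101, 101, 102, 102, 99, 94, 86, 76, 68, 62, 59, 59, 59, 60]
```

The block is now touching the moving jaw, and about 1.3–1.7 mm (29–38°) remains. I go back to the grip, wind 22°, then feel in small steps.

>>> send_rows(
  rows="0 0 0 0 0 -40 1;0 0 0 18 40 -60 1;0 0 0 42 90 -60 1;0 0 0 66 140 -60 0.2;0 0 0 93.6 195 -60 0;0 0 0 93.6 195 -60 0;0 0 0 93.6 195 -30 0;0 0 0 93.6 195 -5 0",
)

```text
time: 23.48
eef_pos: [0.5272, -0.0858, 0.107]
tcp_rot: [0.957, -0.289, 0.001, -0.0]
contact_force: [-0.4, -0.4, -0.2]
opening: 0.501
finger_force: 0.0
```

>>> send_rows(
  rows="0 0 0 0 0 0 0;0 0 0 0 0 0 -1;0 0 0 0 0 0 -1;0 0 0 0 0 0 -1;0 0 0 0 0 0 -1",
)

```text
time: 24.1
eef_pos: [0.5275, -0.0863, 0.1079]
tcp_rot: [0.957, -0.289, 0.001, -0.0]
contact_force: [0.4, 0.9, 3.6]
opening: 0.266
finger_force: 39.5
```

>>> send_rows(
  rows="0 0 0 -4.2 3.2 0 -1;0 0 0 -8.6 6 0 -1;0 0 0 -13.2 8.4 0 -1;0 0 0 -18 10.4 0 -1;0 0 0 -20 11.1 0 -1;0 0 0 -20 11.1 0 -1;0 0 0 -20 11.1 0 -1",
)

```text
time: 24.98
eef_pos: [0.5043, -0.0847, 0.1076]
tcp_rot: [0.957, -0.289, 0.001, 0.0]
contact_force: [3.0, 0.4, 5.1]
opening: 0.27
finger_force: 39.8
```

>>> send_rows(
  rows="0 0 0 -1.5 0.5 0 -1;0 0 0 -3 0.9 0 -1;0 0 0 -3 0.9 0 -1",
)

```text
time: 25.35
eef_pos: [0.5015, -0.0838, 0.1076]
tcp_rot: [0.957, -0.289, 0.001, 0.0]
contact_force: [3.8, 0.6, 5.1]
opening: 0.263
finger_force: 39.8
```

>>> send_rows(
  rows="0 0 0 -1 0.3 0 -1;0 0 0 -2 0.5 0 -1;0 0 0 -2 0.5 0 -1",
)

```text
time: 25.72
eef_pos: [0.4996, -0.0832, 0.1076]
tcp_rot: [0.957, -0.289, 0.001, 0.0]
contact_force: [3.8, 0.5, 5.7]
opening: 0.269
finger_force: 39.8
```

>>> send_rows(
  rows="0 0 0 -1 0.2 0 -1;0 0 0 -1.5 0.3 0 -1;0 0 0 -1.5 0.3 0 -1",
)

```text
time: 26.1
eef_pos: [0.4982, -0.0826, 0.1076]
tcp_rot: [0.957, -0.289, 0.001, 0.0]
contact_force: [2.9, 0.8, 5.7]
opening: 0.266
finger_force: 39.8
```

>>> send_rows(
  rows="0 0 0 -1 0.2 0 -1;0 0 0 -1.5 0.3 0 -1;0 0 0 -1.5 0.3 0 -1",
)

```text
time: 26.48
eef_pos: [0.4968, -0.0821, 0.1076]
tcp_rot: [0.957, -0.289, 0.001, 0.0]
contact_force: [3.4, -0.3, 5.2]
opening: 0.266
finger_force: 39.8
```

>>> send_rows(
  rows="0 0 0 -1 0.2 0 -1;0 0 0 -1.5 0.2 0 -1;0 0 0 -1.5 0.2 0 -1",
)

```text
time: 26.85
eef_pos: [0.4954, -0.0815, 0.1076]
tcp_rot: [0.957, -0.289, 0.001, 0.0]
contact_force: [3.6, -1.2, 5.5]
opening: 0.265
finger_force: 39.8
```

>>> send_rows(
  rows="0 0 0 -1 0.1 0 -1;0 0 0 -1.7 0.2 0 -1;0 0 0 -1.7 0.2 0 -1",
)

```text
time: 27.22
eef_pos: [0.4939, -0.0807, 0.1076]
tcp_rot: [0.957, -0.289, 0.001, 0.0]
contact_force: [3.2, -0.7, 5.0]
opening: 0.266
finger_force: 39.8
```

>>> send_rows(
  rows="0 0 0 -1 0.1 0 -1;0 0 0 -1.7 0.2 0 -1;0 0 0 -1.7 0.2 0 -1",
)

```text
time: 27.6
eef_pos: [0.4924, -0.08, 0.1076]
tcp_rot: [0.957, -0.289, 0.001, 0.0]
contact_force: [3.2, -0.0, 4.4]
opening: 0.266
finger_force: 39.8
```

>>> send_rows(
  rows="0 0 0 -1 0.1 0 -1;0 0 0 -1.7 0.2 0 -1;0 0 0 -1.7 0.2 0 -1",
)

```text
time: 27.98
eef_pos: [0.4909, -0.0792, 0.1076]
tcp_rot: [0.957, -0.289, 0.001, 0.0]
contact_force: [3.5, -0.2, 5.1]
opening: 0.268
finger_force: 39.8
```

>>> send_rows(
  rows="0 0 0 -1 0.1 0 -1;0 0 0 -1.7 0.1 0 -1;0 0 0 -1.7 0.1 0 -1",
)

```text
time: 28.35
eef_pos: [0.4893, -0.0783, 0.1076]
tcp_rot: [0.957, -0.289, 0.001, 0.0]
contact_force: [3.4, -0.3, 5.3]
opening: 0.271
finger_force: 39.8
```

>>> send_rows(
  rows="0 0 0 -1 0 0 -1;0 0 0 -1.7 0 0 -1;0 0 0 -1.7 0 0 -1",
)

```text
time: 28.72
eef_pos: [0.488, -0.0774, 0.1076]
tcp_rot: [0.957, -0.289, 0.001, 0.0]
contact_force: [4.4, 0.4, 5.5]
opening: 0.265
finger_force: 39.8
```

>>> send_rows(
  rows="0 0 0 -0.6 0 0 -1;0 0 0 -1.2 0 0 -1;0 0 0 -1.2 0 0 -1",
)

```text
time: 29.1
eef_pos: [0.4871, -0.0769, 0.1076]
tcp_rot: [0.957, -0.289, 0.001, 0.001]
contact_force: [3.6, -0.4, 5.6]
opening: 0.267
finger_force: 39.8
```

>>> send_rows(
  rows="0 0 0 -0.8 0 0 -1;0 0 0 -1.5 0 0 -1;0 0 0 -1.5 0 0 -1",
)

```text
time: 29.48
eef_pos: [0.4859, -0.0761, 0.1076]
tcp_rot: [0.957, -0.289, 0.002, 0.001]
contact_force: [4.3, -1.1, 5.2]
opening: 0.266
finger_force: 39.8
```

>>> send_rows(
  rows="0 0 0 -0.6 0 0 -1;0 0 0 -1.2 0 0 -1;0 0 0 -1.2 0 0 -1",
)

```text
time: 29.85
eef_pos: [0.485, -0.0754, 0.1075]
tcp_rot: [0.957, -0.289, 0.002, 0.001]
contact_force: [5.5, -2.9, 4.6]
opening: 0.267
finger_force: 39.8
```

>>> send_rows(
  rows="0 0 0 -0.5 0 0 -1;0 0 0 -0.5 0 0 -1;0 0 0 -0.5 0 0 -1",
)

```text
time: 30.22
eef_pos: [0.4846, -0.0752, 0.1075]
tcp_rot: [0.957, -0.289, 0.002, 0.001]
contact_force: [4.7, -2.6, 4.0]
opening: 0.268
finger_force: 39.8
```

>>> send_rows(
  rows="0 0 0 -0.5 0 0 -1;0 0 0 -0.5 0 0 -1;0 0 0 -0.5 0 0 -1",
)

```text
time: 30.6
eef_pos: [0.4843, -0.0749, 0.1076]
tcp_rot: [0.957, -0.289, 0.002, 0.001]
contact_force: [4.2, -2.6, 4.4]
opening: 0.267
finger_force: 39.8
```

Run:
```python
from h import *
for i in range(6):
    ctrl.read_camera('top');s=ctrl.get_state();f=s['contact_force'];print(f,-f@[-.8,.6,0],s['eef_pos'])
```

```text
[ 5.66166243 -2.05206922  4.64009777] 5.760571473019929 [ 0.48428745 -0.0749376   0.10755822]
[ 6.01740619 -2.31996159  4.8270651 ] 6.205901910017239 [ 0.48430305 -0.07493176  0.10756922]
[ 5.37113316 -3.30556407  5.2864764 ] 6.280244969469695 [ 0.48428562 -0.07493252  0.10753357]
[ 5.5749893  -3.03100722  3.83961389] 6.278595771952085 [ 0.48431674 -0.07497049  0.10759019]
[ 4.641204   -3.15464866  4.16038344] 5.605752397282444 [ 0.48427364 -0.07495388  0.10753421]
[ 5.4810026  -2.62280817  4.62029797] 5.9584869778753315 [ 0.48428211 -0.07494505  0.10754545]
```

>>> send_rows(
  rows="0 0 0 -0.4 0 0 -1;0 0 0 -0.7 0 0 -1;0 0 0 -0.7 0 0 -1",
)

```text
time: 31.28
eef_pos: [0.4838, -0.0746, 0.1076]
tcp_rot: [0.957, -0.289, 0.002, 0.001]
contact_force: [5.9, -2.7, 4.3]
opening: 0.266
finger_force: 39.7
```

Run:
```python
from h import *
F=[]
for i in range(5):
    ctrl.read_camera('top');s=ctrl.get_state();F.append(s['contact_force'])
f=np.mean(F,0);print(f,-f@[-.8,.6,0],s['eef_pos'])
```

```text
[ 5.38922773 -2.85156014  4.66082216] 6.022318270671767 [ 0.48381752 -0.07460734  0.10756818]
```

>>> send_rows(
  rows="0 0 0 -0.5 0 0 -1;0 0 0 -1 0 0 -1;0 0 0 -1 0 0 -1",
)

```text
time: 31.9
eef_pos: [0.4831, -0.0741, 0.1076]
tcp_rot: [0.957, -0.289, 0.002, 0.001]
contact_force: [5.9, -2.5, 4.7]
opening: 0.268
finger_force: 39.7
```

```bash
cat > f.py <<'E'
from h import *
F=[]
for i in range(5):
    ctrl.read_camera('top');s=ctrl.get_state();F.append(s['contact_force'])
f=np.mean(F,0);e=s['eef_pos'];r=e[:2]-[.5204,-.0272];r/=np.hypot(*r);print(s['time'],f,'tan',-f[:2]@[r[1],-r[0]],'rad',f[:2]@r,e,'Mz',s['wrist_torque'])
E
python3 f.py
```

```text
32.15 [ 5.88168222 -2.32851394  4.45140209] tan 6.052951176821951 rad -1.837918649009771 [ 0.48312929 -0.07407479  0.1075786 ] Mz [-0.36445198 -1.18363434 -0.01431136]
```

>>> send_rows(
  rows="0 0 0 -0.5 0 0 -1;0 0 0 -1 0 0 -1;0 0 0 -1 0 0 -1",
)

```text
time: 32.52
eef_pos: [0.4824, -0.0735, 0.1076]
tcp_rot: [0.957, -0.289, 0.003, 0.001]
contact_force: [6.3, -2.8, 2.5]
opening: 0.264
finger_force: 39.6
```

```bash
python3 f.py
```

```text
32.775 [ 5.9249898  -2.66720838  3.54456211] tan 6.274463992994236 rad -1.6883738682883838 [ 0.48245052 -0.07357136  0.10760009] Mz [-0.37852718 -1.2372688   0.01241431]
```

Torque is up and nearly steady at about 6.2 N. I release partway, since the boss is now in line with the finger opening, rise, and measure the gap.

>>> send_rows(
  rows="0 0 0 0 0 0 -0.2;0 0 0 0 0 0 -0.2;0 0 0 0 0 0 -0.2;0 0 0 0 0 -25 -0.2;0 0 0 0 0 -55 -0.2;0 0 0 -10 -50 -55 0.5;0 0 0 -20 -100 -55 1;0 0 0 -35 -150 -55 1",
)

```text
time: 33.78
eef_pos: [0.5348, 0.0729, 0.1615]
tcp_rot: [0.957, -0.289, -0.001, 0.0]
contact_force: [-0.6, -0.5, -1.0]
opening: 0.995
finger_force: 0.0
```

>>> send_rows(
  rows="0 0 0 -14 -59 10 1;0 0 0 -14 -59 30 1;0 0 0 -14 -59 55 1;0 0 0 -14 -59 60 1;0 0 0 -14 -59 60 1;0 0 0 -14 -59 60 1",
)

```text
time: 34.52
eef_pos: [0.5566, 0.1281, 0.1029]
tcp_rot: [0.957, -0.289, 0.001, -0.0]
contact_force: [-0.3, -0.4, 0.1]
opening: 0.999
finger_force: 0.0
```

```bash
python3 gap.py
python3 - <<'E'
from h import *
p=shot('top')
# red grip position seen from top
for d in ctrl.look_for(p,'grip_mid')[:4]: print(d['p'],w(p,d['position']))
E
```

```text
34.575 [0.55666695 0.12816625 0.10306008] [ 0.77099143  0.82584993 -0.23612431]
[114, 114, 114, 114, 114, 114, 114, 113, 112, 111, 111, 110, 108, 107, 106, 105, 104, 101, 97, 92, 87, 80, 77, 82, 99, 124, 149, 168, 179, 186, 188, 188, 188, 188, 188, 187, 187, 186, 186, 186, 186, 186, 187, 188, 188, 189, 189, 189, 188, 187, 184, 176, 162, 143, 124, 115, 120, 139, 166, 192, 210, 220, 224, 224, 222, 220, 220, 219, 219, 219, 219, 219, 219, 219, 220, 220, 220, 220, 220, 220, 220, 220, 221, 221, 222] [227, 227, 227, 227, 226, 225, 224, 223, 223, 224, 225, 227, 227, 221, 209, 188, 159, 130, 114, 118, 137, 158, 173, 182, 187, 189, 189, 189, 189, 189, 190, 190, 190, 189, 189, 189, 190, 191, 191, 191, 191, 192, 192, 191, 189, 184, 169, 141, 106, 80, 71, 74, 82, 88, 91]
[126, 126, 127, 127, 127, 127, 127, 126, 126, 125, 125, 124, 124, 123, 123, 122, 121, 120, 119, 116, 113, 110, 106, 107, 116, 134, 154, 169, 177, 181, 182, 182, 182, 182, 182, 183, 182, 182, 182, 182, 182, 182, 182, 183, 183, 184, 185, 185, 184, 182, 180, 175, 164, 147, 130, 123, 131, 152, 175, 193, 204, 210, 213, 213, 212, 211, 
[... 490 characters left out ...]
04, 104, 105, 105, 105, 105, 104, 104, 104, 103, 103, 103, 103, 103, 104, 104, 104, 105, 104, 104, 103, 102, 100, 98, 96, 96, 98, 104, 110, 116, 119, 121, 121, 121, 121, 121, 121, 121, 121, 121, 122, 122, 122, 122, 122, 122, 122, 122, 121, 121, 122, 122, 122, 122, 122] [122, 122, 123, 123, 123, 122, 123, 123, 123, 123, 123, 123, 123, 122, 120, 116, 110, 105, 101, 98, 98, 99, 100, 102, 102, 103, 103, 104, 104, 103, 103, 102, 102, 101, 101, 101, 102, 101, 101, 101, 101, 101, 102, 102, 102, 99, 93, 84, 75, 66, 61, 59, 59, 60, 61]
0.81 [ 0.51576916 -0.03194134  0.08744418]
0.8 [0.33772806 0.05349261 0.03637501]
0.78 [ 0.3727704  -0.1221787   0.03827443]
0.58 [ 0.61321633 -0.17882998  0.03635176]
```

>>> send_rows(
  rows="0 0 0 0 0 -30 1;0 0 0 0 0 -80 1;0 0 0 0 0 -120 1;0 0 0 0 0 -120 1;0 0 0 0 0 -120 1",
)

```text
time: 35.3
eef_pos: [0.5555, 0.1285, 0.2214]
tcp_rot: [0.957, -0.289, -0.0, 0.0]
contact_force: [0.0, -0.3, -0.4]
opening: 0.998
finger_force: 0.0
```

Run:
```python
from h import *
for n in ('scene','wrist'):
    p=shot(n)
    for k in ('grip_mid','crank','glue_small','grey_tape','cream_box'):
        print(n,k,[(round(d['p'],2),np.round(w(p,d['position']),3).tolist()) for d in ctrl.look_for(p,k)[:3]])
    if n=='scene':
        # red blob near the fitted grip vs the predicted pixel of the grip centre
        q=pix(p,np.array([.4845,-.075,.100]));x,y=q.astype(int);c=p['color'][y-25:y+25,x-25:x+25];h=cv2.cvtColor(c,cv2.COLOR_RGB2HSV)
        m=(h[...,1]>140)&((h[...,0]<8)|(h[...,0]>172));v,u=np.nonzero(m);print(q,u.mean()+x-25,v.mean()+y-25,v.min()+y-25,v.max()+y-25,pix(p,np.array([.4845,-.075,.119])),pix(p,np.array([.4845,-.075,.081])))
```

```text
scene grip_mid [(0.86, [0.381, -0.133, 0.039]), (0.8, [0.525, -0.04, 0.09]), (0.79, [0.344, 0.05, 0.035])]
scene crank [(0.97, [0.346, 0.048, 0.038]), (0.87, [0.38, -0.131, 0.037]), (0.71, [0.626, -0.183, 0.041])]
scene glue_small [(0.73, [0.801, -0.184, 0.039])]
scene grey_tape []
scene cream_box [(0.6, [0.341, 0.275, 0.046])]
[230. 208.] 223.46875 207.2375 198 216 [230. 201.] [230. 215.]
wrist grip_mid [(0.71, [0.341, 0.039, 0.031]), (0.69, [0.526, -0.02, 0.084]), (0.67, [0.376, -0.122, 0.034])]
wrist crank [(0.87, [0.338, 0.034, 0.027]), (0.77, [0.602, -0.155, 0.035]), (0.7, [0.374, -0.12, 0.037])]
wrist glue_small []
wrist grey_tape []
wrist cream_box []
```

Run:
```python
from h import *
for n in ('scene','top'):
    p=shot(n);h=cv2.cvtColor(p['color'],cv2.COLOR_RGB2HSV);m=((h[...,1]>140)&((h[...,0]<8)|(h[...,0]>172))).astype(np.uint8)
    k,_,S,C=cv2.connectedComponentsWithStats(m);q=pix(p,np.array([.484,-.075,.1]))
    print(n,q,[(S[i].tolist(),C[i].round(1).tolist()) for i in range(1,k) if np.hypot(*(C[i]-q))<40 and S[i,4]>8])
```

```text
scene [230. 208.] [([258, 183, 6, 12, 62], [260.7, 188.5]), ([200, 198, 8, 14, 86], [204.2, 204.3]), ([225, 201, 10, 16, 117], [229.5, 208.2])]
top [304. 236.] [([302, 231, 7, 7, 26], [304.7, 234.0])]
```

```bash
python3 -c "
from plant import ctrl
print(ctrl.sign_off())"
```

```text
the job is handed in; nothing more can be done
None
```

The steel block is clamped between the jaws: I wound the steel crank about 2.25 turns until it went tight at about 6 N at the grip, then let go, leaving the crank down on the shaft; handed in at about 36 s.

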